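# Close the boot-stud pot with its screw lid

### The job

Close the pot of spare boot studs: take its screw lid by the finger bar out of the walnut tray, set it level on the pot's threaded neck and turn it gently backward (anticlockwise seen from above) until you feel it drop into the thread start, then screw it forward (clockwise) until it is fully home and snug, with a firm nip that just makes the pot give in its seat, and let go. The seat is soft rubber: do not squash the pot down or wrench it round, and leave the other things where they are.

Things in the scene. Friction and masses are not known exactly. Their poses are not given: they have to be found in the camera images.
- lid_bar (a point): Loose screw lid, 0.12 kg: aluminium cap 62 mm across, 24 mm high, open below, under a beech finger bar 46 mm long (x), 16 mm wide (y), 34 mm high; take the bar across its width. Point: the bar's middle, 17 mm above the cap's flat top and 41 mm above its lower edge; z up along the axis. It starts upright in the tray, cap down.
- lid_edge (a point): Centre of the lid cap's lower edge. The skirt is 3 mm thick, 19 mm deep inside. Inside it three round lugs, 4 mm thick, 120 degrees apart (one on the +x side), point inward to 22 mm from the axis, their middles 4 mm above the edge.
- pot_top (a point): White pot 72 mm across on a beech block, with an open aluminium threaded neck. Point: on the pot's axis at the shoulder, foot of the neck, about 66 mm above the table; z up. lid_bar is above this point by: 45 mm fully home (cap on the rim); 48 mm in the thread start; 50.5 mm (low end) to 56.5 mm (high end) with the lugs on top of the ramps.
- neck_rim (a point): Centre of the neck's rim, 23 mm above the shoulder. Neck 41 mm in diameter, 53 mm over the thread, 1.5 mm play all round the lid's lugs and skirt. The thread's direction about the axis is NOT given by any frame and differs each time: it must be felt. Resting on the ramps and turned clockwise, the lid jams on the stops; turned anticlockwise it climbs, then drops 8 mm at the gaps.
- thread (a point): Axis point level with the thread's highest part, 17.6 mm above the shoulder. Clockwise from above each third of the neck has: an upright stop 5 degrees wide, 2.4 mm higher; a 28 degree gap (thread start), which the stop closes against turning further back; a ramp of 87 degrees, 3.5 mm thick, falling 6 mm to the next stop. A lug set on a stop falls back to the ramp's low end: turn on.
- pot_press (a joint): How far (m) the pot is pressed down into its rubber seat: 0 free, 3 N per mm. It must stay below 7 mm (about 21 N).
- pot_twist (a joint): How far (rad) the pot is twisted in its rubber seat, positive anticlockwise from above: 0 free, springs back with 3 N m per rad. It must stay within 0.3 rad (0.9 N m) either way. From the middle of the gap the lugs run clockwise under the ramps and draw the lid down, tight after about 1.3 rad; 0.3 N m (0.1 rad of twist) is snug, less than 0.15 N m is not.
- tray: Low walnut tray 220 (x) by 280 (y) mm, walls 24 mm high and 6 mm thick, floor 6 mm thick, fixed; origin under its centre. At its -y end a birch chute rises away to a platform 225 mm high. Lid, brush and heel grip lie in it.
- brush: Bystander: shoe brush 50 by 130 mm, 38 mm high, in the tray; origin at its underside's centre.
- heel_grip: Bystander: curved silicone heel grip, about 50 mm, 22 mm high, in the tray; origin at the centre of its arc, on its underside.
- shoe_tree: Bystander: beech shoe tree with a spring rod, 280 mm long, 46 mm high; origin at its underside.
- shoehorn: Bystander: bone-white shoehorn 225 mm long along y, up to 44 mm wide, about 14 mm high; origin at its underside.
- door_key: Bystander: brass door key 62 mm long, 4 mm thick; origin in its bow.
- polish_tin: Bystander: closed flat round tin, 76 mm across, 26 mm high; origin under its centre.
Things that resemble listed ones, but are neither listed nor needed, are in the scene too. There is more than one size of the part that bears lid_bar; the job needs the middle-sized.

How it is judged:
By the outcome, as a careful person would: the job done as asked, in the order asked, and still so for the second after the job is handed in, with the robot touching nothing.
It also fails if it takes over 72 s, if anything falls off the work surface, if the arm or the gripper's body presses on something with over 40 N, if the wrist force passes 120 N, or if a joint passes its speed limit or range.

### The arm

A 6-joint arm with a two-finger parallel gripper is mounted at the origin on the work surface. World frame = base frame: x ahead of the robot, y to its left, z up, the work surface at z = 0. Lengths are in m, angles in rad, forces in N, time in s.
With the tool pointing down it reaches from about 0.4 to 0.825 m from the base axis. Payload 7 kg.
Tool frame: the origin (TCP) lies at the centre of the arm's flange, where the gripper is bolted on; the fingertips stand 178 mm ahead of it and the grasp point (between the pads) lies arm.tcp_to_grasp ahead of it (arm.tcp_to_grasp is the distance from the TCP to the grasp point, in m); z points along the fingers, y is the direction in which the jaws open and shut (so a half turn about z gives the same grasp; the last joint's range is limited). The gripper opens to 88 mm and grips with 3 to 60 N. Pads are 19 mm wide; open, the fingers measure 130 mm over their backs; the gripper's body (78 mm by 193 mm) begins 47 mm behind the grasp point.
Start: joints at [-0.813, 0.359, 0.012, 0, -1.224, -0.288], TCP at [0.306, -0.602, 0.405] pointing down, gripper open.
Joint ranges: [-3.07, 3.07], [-1.43, 2.12], [-1.02, 1.25], [-3.03, 1.67], [-3.05, -0], [-3.03, 3.03]. Speed limits (rad/s): [2.39, 2.39, 3.01, 3.14, 3.14, 3.14].

### API

Orientations are given as [roll, pitch, yaw] about the fixed x, y, z axes, in that order (R = Rz(yaw) Ry(pitch) Rx(roll)).
In Python, from station import arm gives the robot as it stands.
- The arm moves only by the tool move_arm, never from a script. Its argument "deltas" is a list of rows, each a list of 6 numbers: the shift along the world's x, y, z in mm, then the turn, a rotation vector about the world's x, y, z in degrees. In form: [[tx, ty, tz, ax, ay, az], ...]. A call has exactly 5 rows; each row shifts and turns the commanded pose from where the row before left it; what a row does not reach is not made up. A row lasts 1/12 s, in which the tool goes at most 41.7 mm and 7.16 degrees, less where a joint would pass 70% of its speed; a pose out of reach is approached as far as the arm can. A call with a gripper value outside its range is refused whole. "claw" is the closure in counts, from 0 (fully open) to 255 (shut), set as the call begins (left out, the last holds). The fingers move at their own pace and stop on an object; "squeeze" is the grip in N (left out, the last holds). Time passes only in rows, so rows that do not move let the fingers close, or fill a call up. It gives the time, the measured TCP pose, the force and the opening at its end, in the units of the state.
- arm.get_state(): the state, without advancing time (a new reading comes with each control period).
- arm.grab_frame(name): name is "scene" or "top" or "wrist"; returns the picture (400x640x3 uint8, red, green, blue); there is no depth.
- arm.calibration(name): a dict with "intrinsics" (3x3 intrinsics, pixels), "T" (4x4, takes a point from camera to world coordinates); the wrist camera has in their place "mount" (4x4, takes a point from camera to tool coordinates, whose origin is the TCP and whose axes are the flange's). Camera axes: x right, y up, looking along -z (the intrinsics and any distortion apply to the point x, -y, -z); pixel columns grow to the right and rows downward; lengths in m; the calibration is good to about 2 mm. The wrist camera is an equidistant fisheye: a pixel r from the principal point sees the ray r / f radians off the axis. A picture is of the moment at which its call begins: read the wrist's pose just before it. calibration takes no time and is no camera call.
- arm.job_done(): hands the job in, once; it reports no verdict.
Trained networks look in the newest picture that a camera, given by its name, has taken for a name from the list of things; names that differ only in an ending like _2 or _b are one class to them, and where a whole thing is asked for, a point or a joint stands for the part that bears it (a point fixed in the world has none). Each returns a list of dicts, best first, with "score" (0 to 1); they miss things now and then, are a little off and sometimes report something else, mostly with a low value. They report only what shows in the picture. A call takes as long as a camera call. They do not tell look-alikes from the thing itself.
- arm.spot_in(thing, camera): "xy" ([column, row] in pixels, amid what is visible of it).
- arm.masks_of(thing, camera): "pixels" (400x640 bool, what is visible of it) and "xy" ([column, row] in pixels, amid what is visible of it).
- arm.spot_point(thing, camera): "xy" ([column, row] in pixels: a listed point, or the origin of a listed thing).
The state is a dict: "t": time; "q": joint angles; "qd": joint speeds; "joint_efforts": joint torques, N m; "eef_pos": TCP position; "ee_rot": TCP orientation; "force": force on the tool from outside, world axes, zero at the start; "moment": the same for the moment, N m; "width": finger opening in m.
Only numpy, scipy, OpenCV 4.12 (cv2) and the standard library are available. Lean on these libraries where they do the work, as an engineer would, in place of code of your own. Each camera call takes 0.05 s, during which the arm holds its last target. There are 200 camera calls.

## Working session

There is one attempt and no reset: what is moved stays moved. The work goes in short steps, Python scripts to look and compute and a tool call to move; the robot and the scene stay as the last step left them, time stands still between calls to the robot, and variables do not carry over. Pictures are saved under pics/ and viewed, about 8 in all and at most 12, crops included, and the job is handed in when it is done.

Besides the shell and the picture viewer there is one more tool, called after ">>>" as name([rows], argument=value, ...), one row to a line, values as JSON. move_arm: Moves the arm, as the interface text tells. Its arguments: {"type":"object","properties":{"deltas":{"type":"array","items":{"type":"array","items":{"type":"number"}}},"claw":{"type":"number"},"squeeze":{"type":"number"}},"required":["deltas"]}

```bash
ls; mkdir -p pics; cat > h.py <<'E'
import numpy as np,cv2
from station import arm
from scipy.spatial.transform import Rotation as R
def grab(c,fn=None):
    im=arm.grab_frame(c)
    if fn: cv2.imwrite('pics/'+fn,im[:,:,::-1])
    return im
def ray(c,xy,st=None):
    k=arm.calibration(c);K=np.array(k['intrinsics'])
    u=(xy[0]-K[0,2])/K[0,0];v=(xy[1]-K[1,2])/K[1,1]
    if c=='wrist':
        r=np.hypot(u,v);s=np.sin(r)/r if r>1e-9 else 1.
        d=np.array([u*s,-v*s,-np.cos(r)])
        T=np.eye(4);T[:3,:3]=R.from_euler('xyz',st['ee_rot']).as_matrix();T[:3,3]=st['eef_pos'];T=T@np.array(k['mount'])
    else:
        d=np.array([u,-v,-1.]);T=np.array(k['T'])
    d=T[:3,:3]@d
    return T[:3,3],d/np.linalg.norm(d)
def atz(c,xy,z,st=None):
    o,d=ray(c,xy,st);return o+d*(z-o[2])/d[2]
def tri(rays):
    A=sum(np.eye(3)-np.outer(d,d) for o,d in rays);b=sum((np.eye(3)-np.outer(d,d))@o for o,d in rays)
    return np.linalg.solve(A,b)
E
python3 - <<'E'
from h import *
s=arm.get_state();print({k:np.round(v,3) for k,v in s.items()},arm.tcp_to_grasp)
for c in ['scene','top']:
    grab(c,c+'0.png')
    print(c,arm.calibration(c))
    for n,z in [('lid_bar',.047),('lid_edge',.006),('pot_top',.066),('neck_rim',.089)]:
        for d in arm.spot_point(n,c): print(c,n,np.round(d['xy'],1),round(d['score'],2),np.round(atz(c,d['xy'],z),3))
print(arm.calibration('wrist'))
E
```

```text
pics
{'t': np.float64(0.0), 'q': array([-0.813,  0.359,  0.011, -0.   , -1.224, -0.288]), 'qd': array([-0.002,  0.   , -0.001,  0.001, -0.   ,  0.   ]), 'joint_efforts': array([ 1.0000e-03, -5.8272e+01,  2.9306e+01,  6.9970e+00,  7.0000e-03,
       -0.0000e+00]), 'eef_pos': array([ 0.305, -0.602,  0.404]), 'ee_rot': array([ 3.14 , -0.   , -2.672]), 'force': array([-0.329, -0.417,  1.01 ]), 'moment': array([-0.038,  0.006, -0.074]), 'width': np.float64(0.088)} 0.1593
scene {'intrinsics': array([[439.38501095,   0.        , 320.80762346],
       [  0.        , 439.38501095, 202.68349424],
       [  0.        ,   0.        ,   1.        ]]), 'T': array([[ 0.57291877, -0.62891099,  0.52558067,  1.1025054 ],
       [ 0.81950379,  0.44998528, -0.35486163, -0.29996819],
       [-0.01332719,  0.63402225,  0.77319996,  0.81198792],
       [ 0.        ,  0.        ,  0.        ,  1.        ]])}
scene lid_bar [299.8 200. ] 0.91 [0.548 0.017 0.047]
scene lid_bar [151.3 224.6] 0.74 [ 0.418 -0.284  0.047]
scene lid_bar [222.1 252.9] 0.66 [ 0.574 -0.192  0.047]
scene lid_bar [165.5 263.1] 0.22 [ 0.
[... 964 characters left out ...]
 0.403 -0.282  0.006]
top lid_edge [409.9 206.2] 0.61 [ 0.571 -0.19   0.006]
top pot_top [271.9 210.4] 0.86 [0.566 0.167 0.066]
top neck_rim [274.5 209.3] 0.57 [0.564 0.158 0.089]
{'intrinsics': array([[309.70691629,   0.        , 317.83808574],
       [  0.        , 309.70691629, 193.74654199],
       [  0.        ,   0.        ,   1.        ]]), 'mount': array([[-9.29420108e-04,  9.63842772e-01,  2.66469975e-01,
         7.34059071e-02],
       [ 9.99999139e-01,  6.49044627e-04,  1.14024980e-03,
        -9.74429198e-04],
       [ 9.26070621e-04,  2.66470806e-01, -9.63842545e-01,
         1.98697104e-02],
       [ 0.00000000e+00,  0.00000000e+00,  0.00000000e+00,
         1.00000000e+00]])}
```

View pics/scene0.png

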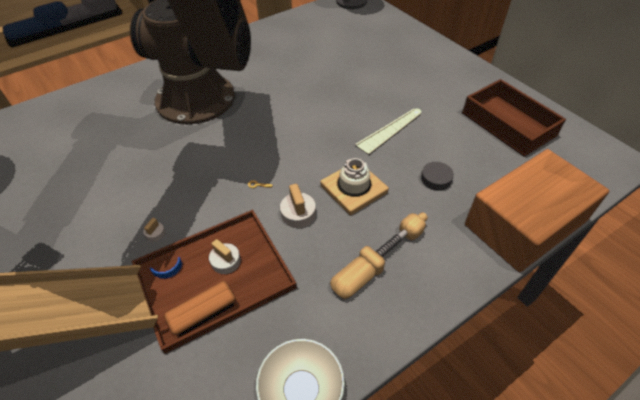

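View pics/top0.png

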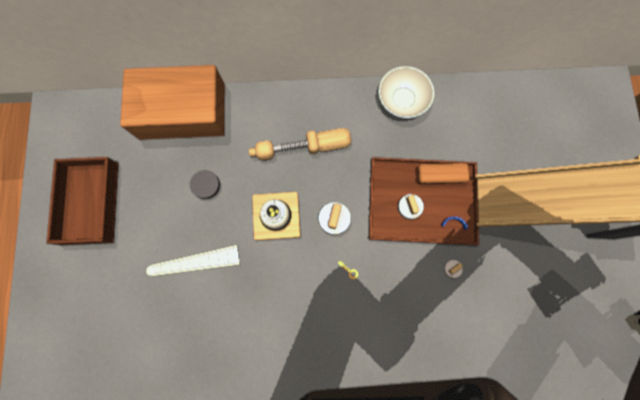

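The job's lid is the middle-sized one in the tray, at about (0.565, -0.187). The other two look-alikes sit on the table. The pot is at about (0.562, 0.16). I'll move above the lid for a wrist look.

>>> move_arm([
  [10,28,4,0,0,0],
  [14,28,4,0,0,0],
  [17,28,3,0,0,0],
  [18,28,2,0,0,0],
  [18,28,2,0,0,0],
], claw=0)

```text
t: 0.92
eef_pos: [0.3829, -0.4606, 0.42]
ee_rot: [-3.141, 0.0, -2.672]
force: [1.8, 0.4, -0.1]
width: 0.0879
```

>>> move_arm([
  [18,28,0,0,0,0],
  [18,28,0,0,0,0],
  [18,28,0,0,0,0],
  [18,28,0,0,0,0],
  [18,28,0,0,0,0],
])

```text
t: 1.33
eef_pos: [0.4731, -0.3203, 0.42]
ee_rot: [-3.141, 0.0, -2.672]
force: [0.6, 0.4, 0.7]
width: 0.0876
```

>>> move_arm([
  [18,28,-5,0,0,0],
  [18,28,-5,0,0,0],
  [18,28,-5,0,0,0],
  [18,28,0,0,0,0],
  [16,23,0,0,0,0],
])

```text
t: 1.75
eef_pos: [0.5613, -0.1849, 0.4046]
ee_rot: [3.141, 0.0, -2.671]
force: [-0.3, -1.1, 0.5]
width: 0.0877
```

```bash
cat > look.py <<'E'
from h import *
import sys
s=arm.get_state();im=grab('wrist',sys.argv[1])
print({k:np.round(s[k],3) for k in ['t','q','eef_pos','ee_rot','force','moment','width']})
for n,z in [('lid_bar',float(sys.argv[2])),('lid_edge',float(sys.argv[2])-.041),('pot_top',.066),('neck_rim',.089)]:
    for d in arm.spot_point(n,'wrist'): print(n,np.round(d['xy'],1),round(d['score'],2),np.round(atz('wrist',d['xy'],z,s),4))
for d in arm.masks_of('lid_bar','wrist'):
    m=d['pixels'].astype(np.uint8);print('mask',d['xy'],d['score'],m.sum())
E
python3 look.py w1.png .047
```

```text
{'t': np.float64(1.75), 'q': array([ 0.012,  0.222, -0.18 , -0.   , -1.169, -1.113]), 'eef_pos': array([ 0.561, -0.185,  0.405]), 'ee_rot': array([ 3.141,  0.   , -2.671]), 'force': array([-0.287, -1.067,  0.45 ]), 'moment': array([-0.121, -0.057, -0.005]), 'width': np.float64(0.088)}
lid_bar [317.5 176. ] 0.71 [ 0.5615 -0.1867  0.047 ]
lid_bar [302.   14.4] 0.66 [ 0.4078 -0.2835  0.047 ]
lid_bar [461.9 238. ] 0.66 [0.5485 0.0147 0.047 ]
lid_edge [301.6  23.6] 0.94 [ 0.4082 -0.2861  0.006 ]
lid_edge [448.9 221.4] 0.89 [0.5429 0.0086 0.006 ]
lid_edge [312.2 177.5] 0.74 [ 0.5742 -0.1878  0.006 ]
lid_edge [313. 171.] 0.58 [ 0.5663 -0.1906  0.006 ]
mask [303.0, 20.4] 0.8 1054
mask [316.1, 175.3] 0.65 2309
mask [449.8, 220.2] 0.63 1943
```

View pics/w1.png

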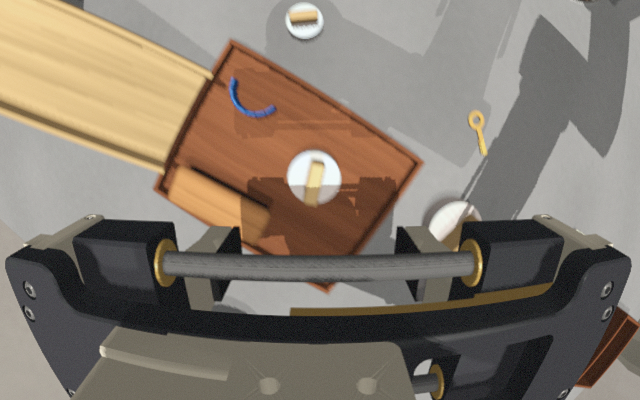

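The wrist image shows the tray lid centred at (314,178), with its bar leaning slightly. I'll measure the bar's axis and the cap circle by colour.

```bash
cat > seg.py <<'E'
from h import *
s=arm.get_state();im=grab('wrist');x0,y0=270,135
c=im[y0:225,x0:360];hsv=cv2.cvtColor(c,cv2.COLOR_RGB2HSV)
white=((hsv[...,1]<45)&(hsv[...,2]>140)).astype(np.uint8)
n,l,st,ce=cv2.connectedComponentsWithStats(white);k=1+np.argmax(st[1:,4]);print('white',st[k])
hull=cv2.convexHull(np.argwhere(l==k)[:,::-1].astype(np.int32))
H=np.zeros(white.shape,np.uint8);cv2.fillConvexPoly(H,hull,1)
bar=(H&(hsv[...,1]>60)).astype(np.uint8);bar=cv2.morphologyEx(bar,cv2.MORPH_OPEN,np.ones((3,3)))
p=hull[:,0,:]+[x0,y0]
P=np.array([atz('wrist',q,.030,s)[:2] for q in p],np.float32)
print('cap circle',cv2.minEnclosingCircle(P))
p=np.argwhere(bar)[:,::-1]+[x0,y0]
P=np.array([atz('wrist',q,.060,s)[:2] for q in p],np.float32)
print('bar',len(P),cv2.minAreaRect(P*1000)); C=np.cov(P.T);w,v=np.linalg.eigh(C);print(P.mean(0),np.degrees(np.arctan2(v[1,1],v[0,1])),np.sqrt(12*w))
o=cv2.resize(c,None,fx=4,fy=4,interpolation=0);b=cv2.resize(bar,None,fx=4,fy=4,interpolation=0);o2=o.copy();o2[b>0]=[255,0,0]
cv2.imwrite('pics/seg.png',np.hstack([o,o2])[:,:,::-1])
E
python3 seg.py
```

```text
white [  18   16   53   52 1551]
cap circle ((0.5665459036827087, -0.19048595428466797), 0.03182839974761009)
bar 589 ((564.4576416015625, -191.09706115722656), (46.339935302734375, 16.05057716369629), 13.338653564453125)
[ 0.56445503 -0.19116178] -165.4159475193587 [0.01533949 0.04527066]
```

View pics/seg.png

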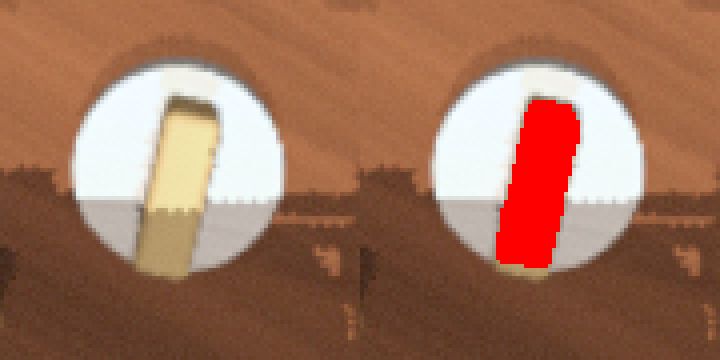

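The cap circle is at (0.5665, -0.1905) with r≈31.8 mm, which matches the 62 mm cap. The bar heads about 15.5° and measures 46x16. I'll descend with the fingertips just above the cap top.

>>> move_arm([
  [2,-2,-25,0,0,-4],
  [2,-2,-35,0,0,-4],
  [1.2,-1.6,-35,0,0,-3.5],
  [0,0,-30,0,0,0],
  [0,0,-25,0,0,0],
], claw=125, squeeze=50)

```text
t: 2.52
eef_pos: [0.5645, -0.1936, 0.2527]
ee_rot: [3.141, -0.001, -2.875]
force: [0.3, 1.2, 0.2]
width: 0.0598
```

>>> move_arm([
  [0,0,-12,0,0,0],
  [0,0,-8,0,0,0],
  [0,0,0,0,0,0],
  [0,0,0,0,0,0],
  [0,0,0,0,0,0],
])

```text
t: 2.93
eef_pos: [0.5662, -0.1929, 0.236]
ee_rot: [-3.141, 0.002, -2.873]
force: [0.7, -0.3, -0.3]
width: 0.0449
```

```bash
python3 look.py w2.png .047
```

```text
{'t': np.float64(2.933), 'q': array([-0.002,  0.392, -0.367,  0.   , -0.81 , -1.3  ]), 'eef_pos': array([ 0.566, -0.193,  0.236]), 'ee_rot': array([-3.141e+00,  2.000e-03, -2.873e+00]), 'force': array([ 0.673, -0.322, -0.299]), 'moment': array([-0.032,  0.008,  0.017]), 'width': np.float64(0.045)}
lid_bar [329.  236.2] 0.96 [ 0.565 -0.188  0.047]
lid_edge [322.7 212.6] 0.93 [ 0.5652 -0.1913  0.006 ]
neck_rim [493.  393.2] 0.44 [ 0.6459 -0.0355  0.089 ]
mask [531.6, 217.8] 0.88 1491
mask [323.4, 217.6] 0.74 6177
```

View pics/w2.png

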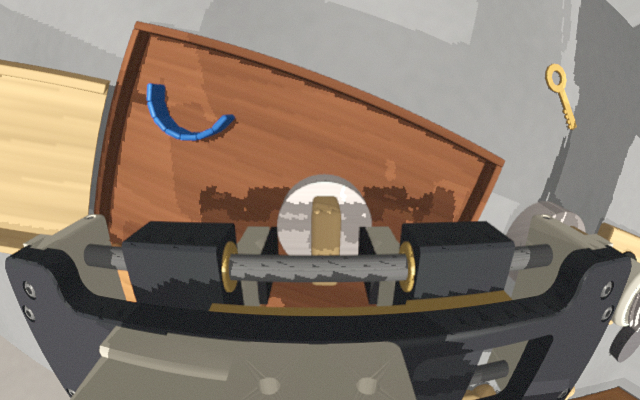

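Bar is ~4 mm to the +y side of the jaw centre, and aligned. Correcting, going down and gripping.

>>> move_arm([
  [-0.5,2,-6,0,0,0],
  [-0.5,2,-6,0,0,0],
  [0,0,-6,0,0,0],
  [0,0,-5,0,0,0],
  [0,0,0,0,0,0],
])

```text
t: 3.65
eef_pos: [0.5642, -0.1883, 0.21]
ee_rot: [3.141, -0.002, -2.872]
force: [-0.8, 0.2, -0.2]
width: 0.0443
```

>>> move_arm([
  [0,0,0,0,0,0],
  [0,0,0,0,0,0],
  [0,0,0,0,0,0],
  [0,0,0,0,0,0],
  [0,0,0,0,0,0],
], claw=255, squeeze=55)

```text
t: 4.07
eef_pos: [0.5649, -0.1885, 0.2119]
ee_rot: [-3.141, 0.0, -2.873]
force: [1.1, -3.1, 1.4]
width: 0.0165
```

>>> move_arm([
  [0,0,0,0,0,0],
  [0,0,0,0,0,0],
  [0,0,0,0,0,0],
  [0,0,0,0,0,0],
  [0,0,0,0,0,0],
])

```text
t: 4.48
eef_pos: [0.5649, -0.1885, 0.2119]
ee_rot: [-3.141, 0.0, -2.872]
force: [-0.5, -0.4, 2.7]
width: 0.0157
```

```bash
python3 look.py w3.png .047
```

```text
{'t': np.float64(4.483), 'q': array([ 0.006,  0.419, -0.393,  0.   , -0.758, -1.308]), 'eef_pos': array([ 0.565, -0.188,  0.212]), 'ee_rot': array([-3.141,  0.   , -2.872]), 'force': array([-0.455, -0.438,  2.657]), 'moment': array([-0.054,  0.086,  0.024]), 'width': np.float64(0.016)}
lid_bar [319.6 256.3] 0.69 [ 0.5659 -0.1888  0.047 ]
mask [570.8, 227.4] 0.95 634
mask [319.6, 214.5] 0.66 5126
```

Bar is gripped (width 15.7 mm). Lifting, then carrying past the pot with a +75° turn so the trailing wrist camera can see it.

>>> move_arm([
  [0,0,10,0,0,0],
  [0,0,20,0,0,0],
  [0,0,30,0,0,0],
  [0,0,35,0,0,0],
  [0,0,30,0,0,0],
])

```text
t: 5.2
eef_pos: [0.5644, -0.1884, 0.3386]
ee_rot: [3.141, -0.001, -2.873]
force: [0.5, -0.1, -0.8]
width: 0.0157
```

>>> move_arm([
  [0,15,0,0,0,2],
  [0,25,0,0,0,5],
  [0,32,0,0,0,6],
  [0,34,0,0,0,6],
  [0,34,0,0,0,6],
])

```text
t: 5.62
eef_pos: [0.5641, -0.0474, 0.3369]
ee_rot: [3.141, -0.0, -2.432]
force: [0.7, 0.1, -1.3]
width: 0.0158
```

>>> move_arm([
  [0,34,0,0,0,6],
  [0,34,0,0,0,6],
  [0,34,0,0,0,6],
  [0,34,0,0,0,6],
  [0,34,0,0,0,6],
])

```text
t: 6.03
eef_pos: [0.5641, 0.1231, 0.3369]
ee_rot: [3.141, -0.0, -1.908]
force: [1.3, 0.2, -1.0]
width: 0.0152
```

>>> move_arm([
  [0,34,0,0,0,6],
  [0,34,0,0,0,6],
  [0,34,0,0,0,6],
  [0,34,0,0,0,2],
  [0,24,0,0,0,0],
])

```text
t: 6.45
eef_pos: [0.5642, 0.2841, 0.3367]
ee_rot: [3.141, 0.0, -1.56]
force: [-0.3, -0.7, -1.1]
width: 0.0155
```

>>> move_arm([
  [0,5,0,0,0,0],
  [0,0,0,0,0,0],
  [0,0,0,0,0,0],
  [0,0,0,0,0,0],
  [0,0,0,0,0,0],
])

```text
t: 6.87
eef_pos: [0.5648, 0.2853, 0.3368]
ee_rot: [3.141, -0.0, -1.565]
force: [-0.4, -0.1, -1.7]
width: 0.0154
```

```bash
python3 look.py w4.png .17
```

```text
{'t': np.float64(6.867), 'q': array([ 0.776,  0.339, -0.178, -0.   , -1.053, -0.77 ]), 'eef_pos': array([0.565, 0.285, 0.337]), 'ee_rot': array([ 3.141, -0.   , -1.565]), 'force': array([-0.382, -0.056, -1.726]), 'moment': array([ 0.042,  0.072, -0.016]), 'width': np.float64(0.015)}
lid_bar [319.9 256.3] 0.9 [0.5629 0.2867 0.17  ]
pot_top [324.3  52.5] 0.86 [0.5593 0.1643 0.066 ]
neck_rim [323.2  41.6] 0.75 [0.5606 0.1603 0.089 ]
mask [319.5, 218.2] 0.87 4950
```

View pics/w4.png

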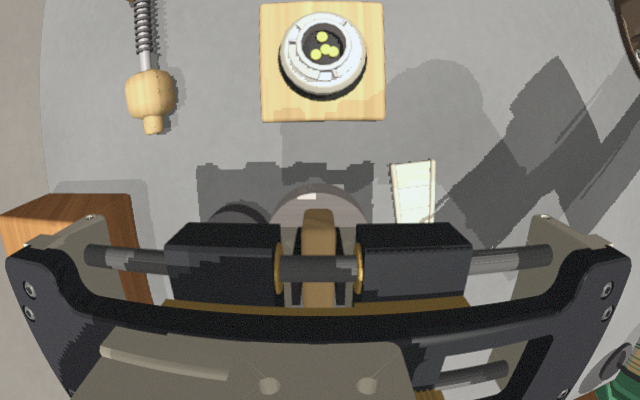

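The neck shows at (323,50) with thread details visible, and the held lid at (318,~230). I'll measure the neck opening and the lid's cap ring, and zoom in on the crop.

```bash
python3 - <<'E'
from h import *
s=arm.get_state();im=grab('wrist')
c=im[0:110,270:376]; cv2.imwrite('pics/neck.png',np.hstack([cv2.resize(c,None,fx=5.2,fy=5.2,interpolation=cv2.INTER_CUBIC)])[:,:,::-1])
d=im[175:235,260:376]; cv2.imwrite('pics/lid.png',cv2.resize(d,None,fx=6,fy=6,interpolation=cv2.INTER_CUBIC)[:,:,::-1])
# rectified view of neck onto plane z=.089 , 0.25mm/px
g=np.arange(-45,45.1,.25)/1000;cx,cy=.561,.161
k=arm.calibration('wrist');K=np.array(k['intrinsics']);T=np.eye(4);T[:3,:3]=R.from_euler('xyz',s['ee_rot']).as_matrix();T[:3,3]=s['eef_pos'];T=T@np.array(k['mount'])
def rect(z):
    X,Y=np.meshgrid(cx+g,cy-g*-1);X,Y=np.meshgrid(cx+g,cy-g)  # right=+x, up=+y
    P=np.stack([X,Y,np.full_like(X,z)],-1)-T[:3,3];q=P@T[:3,:3];x,y,zz=q[...,0],-q[...,1],-q[...,2]
    r=np.arctan2(np.hypot(x,y),zz)/np.hypot(x,y)
    return cv2.remap(im,(K[0,2]+K[0,0]*x*r).astype(np.float32),(K[1,2]+K[1,1]*y*r).astype(np.float32),cv2.INTER_CUBIC)
a=rect(.089);b=rect(.066)
for m in (a,):
    gray=cv2.cvtColor(m,cv2.COLOR_RGB2GRAY)
    dk=(gray<110).astype(np.uint8);n,l,st,ce=cv2.connectedComponentsWithStats(dk)
    for i in range(1,n):
        if st[i,4]>500: print(st[i]*.25,cx+(ce[i,0]-180)*.25e-3,cy-(ce[i,1]-180)*.25e-3)
for i,m in enumerate((a,b)):
    cv2.circle(m,(180,180),82,(255,0,0),1); cv2.circle(m,(180,180),144,(0,255,0),1)
cv2.imwrite('pics/rect.png',np.hstack([a,b])[:,:,::-1])
E
```

```text
[1.3250e+01 1.2500e+00 6.4500e+01 4.0500e+01 1.4715e+03] 0.5633792473666327 0.19393641692150868
[  29.     28.5    31.25   31.75 2192.25] 0.5606473942296728 0.16032728931463108
[   0.     78.5    90.25   11.75 3961.25] 0.5618362732723257 0.12138209214263175
```

View pics/rect.png

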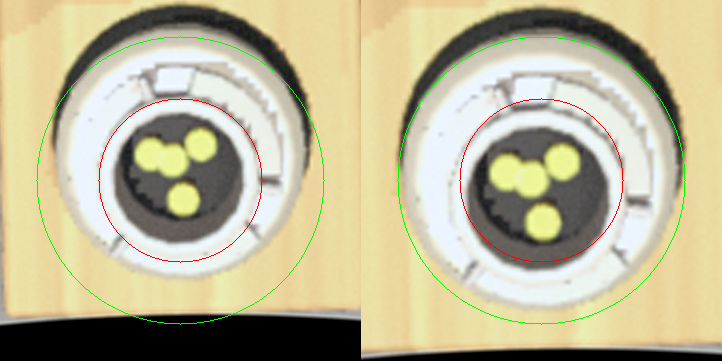

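View pics/lid.png

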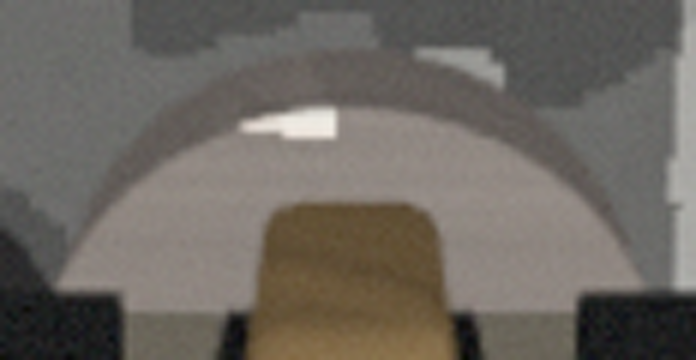

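From the same camera I get these:
- Neck centre: about (0.5602, 0.161).
- Lid axis: about 1.7 mm behind the TCP along tool x, which is +1.7 mm in world y here.

I'll move over the neck and lower to just above first contact.

>>> move_arm([
  [-1,-15,0,0,0,0],
  [-1,-30,0,0,0,0],
  [-1,-35,0,0,0,0],
  [-1,-31,0,0,0,0],
  [-0.7,-15,0,0,0,0],
])

```text
t: 7.63
eef_pos: [0.5593, 0.1573, 0.3367]
ee_rot: [3.141, -0.0, -1.565]
force: [0.3, -0.3, -1.2]
width: 0.0159
```

>>> move_arm([
  [0,0,-10,0,0,0],
  [0,0,-15,0,0,0],
  [0,0,-10,0,0,0],
  [0,0,-4,0,0,0],
  [0,0,-2,0,0,0],
])

```text
t: 8.05
eef_pos: [0.5599, 0.1608, 0.2946]
ee_rot: [3.14, -0.001, -1.563]
force: [-0.6, 0.5, -2.2]
width: 0.0159
```

>>> move_arm([
  [0,0,0,0,0,0],
  [0,0,0,0,0,0],
  [0,0,0,0,0,0],
  [0,0,0,0,0,0],
  [0,0,0,0,0,0],
])

```text
t: 8.47
eef_pos: [0.5601, 0.1607, 0.2961]
ee_rot: [-3.141, 0.0, -1.563]
force: [1.2, -0.1, -1.1]
width: 0.0155
```

```bash
cat > st.py <<'E'
from h import *
s=arm.get_state();print(*[f"{k} {np.round(s[k],4)}" for k in ['t','eef_pos','ee_rot','force','moment','width']], np.round(s['q'][5],2))
E
python3 st.py; python3 - <<'E'
from h import *
s=arm.get_state();print(s['eef_pos'])
grab('wrist','w5.png')
a=grab('scene');b=grab('top')
for c in('scene','top'):
  for n in('neck_rim','lid_edge','lid_bar'):
    z={'neck_rim':.089,'lid_edge':.0899,'lid_bar':.1309}[n]
    for d in arm.spot_point(n,c): print(c,n,round(d['score'],2),np.round(atz(c,d['xy'],z),4))
E
```

```text
t 8.4667 eef_pos [0.5601 0.1607 0.2961] ee_rot [-3.1410e+00  4.0000e-04 -1.5633e+00] force [ 1.1651 -0.1288 -1.0775] moment [0.0184 0.1105 0.0257] width 0.0155 -0.61
[0.56013239 0.16069679 0.29609069]
scene neck_rim 0.58 [0.5696 0.1599 0.089 ]
scene lid_edge 0.96 [0.5504 0.169  0.0899]
scene lid_edge 0.94 [ 0.4868 -0.2908  0.0899]
scene lid_edge 0.65 [0.529  0.1852 0.0899]
scene lid_edge 0.63 [ 0.5965 -0.0271  0.0899]
scene lid_edge 0.61 [0.5715 0.1518 0.0899]
scene lid_bar 0.97 [0.5665 0.1547 0.1309]
scene lid_bar 0.83 [ 0.6096 -0.0181  0.1309]
scene lid_bar 0.65 [ 0.4921 -0.287   0.1309]
top neck_rim 0.72 [0.5582 0.1655 0.089 ]
top neck_rim 0.48 [0.5602 0.1613 0.089 ]
top lid_edge 0.82 [ 0.4056 -0.2565  0.0899]
top lid_edge 0.82 [0.5336 0.0153 0.0899]
top lid_bar 0.79 [0.5347 0.0149 0.1309]
top lid_bar 0.55 [ 0.405  -0.2448  0.1309]
```

>>> move_arm([
  [0,-1.5,0,0,0,0],
  [0,0,-1.5,0,0,0],
  [0,0,-1.5,0,0,0],
  [0,0,-1.5,0,0,0],
  [0,0,0,0,0,0],
])

```text
t: 9.33
eef_pos: [0.5599, 0.159, 0.2907]
ee_rot: [3.141, -0.0, -1.564]
force: [-0.1, 0.1, -0.5]
width: 0.0157
```

>>> move_arm([
  [0,0,-1,0,0,0],
  [0,0,-1,0,0,0],
  [0,0,-1,0,0,0],
  [0,0,0,0,0,0],
  [0,0,0,0,0,0],
])

```text
t: 9.75
eef_pos: [0.5601, 0.1591, 0.2881]
ee_rot: [3.142, -0.0, -1.563]
force: [0.6, -0.6, -1.5]
width: 0.0154
```

```bash
python3 st.py
```

```text
t 9.75 eef_pos [0.5601 0.1591 0.2881] ee_rot [ 3.1416 -0.     -1.5635] force [ 0.6092 -0.5865 -1.5192] moment [ 0.0876 -0.0013 -0.0443] width 0.0154 -0.61
```

>>> move_arm([
  [0,0,-0.7,0,0,0],
  [0,0,-0.7,0,0,0],
  [0,0,-0.6,0,0,0],
  [0,0,0,0,0,0],
  [0,0,0,0,0,0],
])

```text
t: 10.17
eef_pos: [0.5601, 0.1591, 0.2862]
ee_rot: [-3.141, 0.0, -1.563]
force: [0.6, 0.8, -2.0]
width: 0.0157
```

>>> move_arm([
  [0,0,-0.5,0,0,0],
  [0,0,-0.5,0,0,0],
  [0,0,-0.5,0,0,0],
  [0,0,0,0,0,0],
  [0,0,0,0,0,0],
])

```text
t: 10.58
eef_pos: [0.5601, 0.1591, 0.2847]
ee_rot: [-3.141, 0.0, -1.564]
force: [1.2, 0.9, -0.6]
width: 0.0156
```

```bash
python3 st.py
```

```text
t 10.5833 eef_pos [0.5601 0.1591 0.2847] ee_rot [-3.1413e+00  1.0000e-04 -1.5635e+00] force [ 1.2208  0.9408 -0.5714] moment [ 0.2952 -0.2721 -0.0397] width 0.0156 -0.61
```

>>> move_arm([
  [0,0,-0.5,0,0,0],
  [0,0,-0.5,0,0,0],
  [0,0,0,0,0,0],
  [0,0,0,0,0,0],
  [0,0,0,0,0,0],
])

```text
t: 11.0
eef_pos: [0.5601, 0.1591, 0.2838]
ee_rot: [-3.141, 0.0, -1.563]
force: [1.2, 0.8, -0.7]
width: 0.0156
```

```bash
python3 st.py
```

```text
t 11.0 eef_pos [0.5601 0.1591 0.2838] ee_rot [-3.1413e+00  1.0000e-04 -1.5635e+00] force [ 1.1745  0.7736 -0.6948] moment [ 0.3286 -0.4529 -0.0422] width 0.0156 -0.61
```

A lateral contact is building and pushing the lid toward +x/+y, so I'll ease that way.

>>> move_arm([
  [0.4,0.3,0,0,0,0],
  [0.3,0.3,0,0,0,0],
  [0,0,0,0,0,0],
  [0,0,0,0,0,0],
  [0,0,0,0,0,0],
])

```text
t: 11.42
eef_pos: [0.5606, 0.1595, 0.2835]
ee_rot: [3.141, -0.0, -1.564]
force: [1.0, -0.9, -0.3]
width: 0.0156
```

```bash
python3 st.py
```

```text
t 11.4167 eef_pos [0.5606 0.1595 0.2835] ee_rot [ 3.1411e+00 -3.0000e-04 -1.5636e+00] force [ 0.9789 -0.871  -0.2923] moment [-0.1506  0.2307 -0.0723] width 0.0156 -0.61
```

>>> move_arm([
  [-0.2,-0.2,-0.4,0,0,0],
  [0,0,-0.4,0,0,0],
  [0,0,0,0,0,0],
  [0,0,0,0,0,0],
  [0,0,0,0,0,0],
])

```text
t: 11.83
eef_pos: [0.5605, 0.1594, 0.2829]
ee_rot: [3.142, -0.0, -1.563]
force: [-0.3, -0.4, 2.0]
width: 0.0158
```

```bash
python3 st.py
```

```text
t 11.8333 eef_pos [0.5605 0.1594 0.2829] ee_rot [ 3.1415e+00 -1.0000e-04 -1.5635e+00] force [-0.2834 -0.4378  2.0326] moment [-0.1491  0.3874  0.032 ] width 0.0158 -0.61
```

Contact is about 3 N at h≈53, mid-ramp. Now turning gently anticlockwise, following the ramp up and compensating for the axis offset.

>>> move_arm([
  [0.15,0,0.3,0,0,5],
  [0.15,0,0.35,0,0,5],
  [0.15,0,0.35,0,0,5],
  [0.15,0,0.35,0,0,5],
  [0.15,0,0.0,0,0,0],
])

```text
t: 12.25
eef_pos: [0.5616, 0.1596, 0.2845]
ee_rot: [-3.14, 0.0, -1.21]
force: [0.4, -0.4, 0.3]
width: 0.0157
```

```bash
python3 st.py
```

```text
t 12.25 eef_pos [0.5616 0.1596 0.2845] ee_rot [-3.1405e+00  1.0000e-04 -1.2104e+00] force [ 0.4428 -0.4217  0.2918] moment [ 0.1174 -0.1346 -0.0378] width 0.0157 -0.25
```

>>> move_arm([
  [-0.2,0.05,0.2,0,0,5],
  [0,0.1,0.3,0,0,5],
  [0.1,0.1,0.3,0,0,5],
  [0.1,0.1,0.3,0,0,5],
  [0,0,0,0,0,0],
])

```text
t: 12.67
eef_pos: [0.5617, 0.16, 0.2857]
ee_rot: [-3.14, -0.0, -0.864]
force: [1.2, 0.4, 1.4]
width: 0.0158
```

```bash
python3 st.py
```

```text
t 12.6667 eef_pos [0.5617 0.16   0.2857] ee_rot [-3.1402e+00 -4.0000e-04 -8.6420e-01] force [1.2395 0.416  1.3978] moment [ 0.1166 -0.3093 -0.0125] width 0.0158 0.09
```

>>> move_arm([
  [0.1,0.1,0.3,0,0,5],
  [0.1,0.1,0.3,0,0,5],
  [0.05,0.1,0.2,0,0,4],
  [0,0,0,0,0,0],
  [0,0,0,0,0,0],
])

```text
t: 13.08
eef_pos: [0.5618, 0.1602, 0.2863]
ee_rot: [-3.141, -0.0, -0.626]
force: [3.1, -0.2, 1.8]
width: 0.0159
```

```bash
python3 st.py
```

```text
t 13.0833 eef_pos [0.5618 0.1602 0.2863] ee_rot [-3.1407e+00 -5.0000e-04 -6.2650e-01] force [ 3.1314 -0.1837  1.7763] moment [ 0.0482 -0.7508 -0.0225] width 0.0159 0.33
```

>>> move_arm([
  [0.5,0.1,0.1,0,0,4],
  [0.2,0.1,0.1,0,0,4],
  [0.05,0.1,0,0,0,4],
  [0,0,0,0,0,0],
  [0,0,0,0,0,0],
])

```text
t: 13.5
eef_pos: [0.5625, 0.1606, 0.2862]
ee_rot: [-3.141, -0.0, -0.417]
force: [3.1, 1.9, -1.1]
width: 0.0155
```

```bash
python3 st.py
```

```text
t 13.5 eef_pos [0.5625 0.1606 0.2862] ee_rot [-3.1409e+00 -2.0000e-04 -4.1680e-01] force [ 3.1394  1.911  -1.0504] moment [ 0.6614 -0.9226 -0.0035] width 0.0155 0.54
```

Vertical contact is gone, which suggests the lugs are over the gap. Easing laterally and lowering.

>>> move_arm([
  [0.4,0.3,0,0,0,0],
  [0.2,0.2,-0.5,0,0,0],
  [0,0,-0.6,0,0,0],
  [0,0,-0.4,0,0,0],
  [0,0,0,0,0,0],
])

```text
t: 13.92
eef_pos: [0.5629, 0.1609, 0.2847]
ee_rot: [-3.142, 0.0, -0.412]
force: [2.2, 1.5, -0.0]
width: 0.0156
```

```bash
python3 st.py
```

```text
t 13.9167 eef_pos [0.5629 0.1609 0.2847] ee_rot [-3.1416  0.     -0.4122] force [ 2.2139  1.5122 -0.0387] moment [ 0.5902 -0.5891  0.0489] width 0.0156 0.55
```

>>> move_arm([
  [0.4,0.4,0,0,0,0],
  [0.2,0.2,-0.5,0,0,0],
  [0,0,-0.6,0,0,0],
  [0,0,-0.4,0,0,0],
  [0,0,0,0,0,0],
])

```text
t: 14.33
eef_pos: [0.5633, 0.1613, 0.283]
ee_rot: [3.141, 0.0, -0.412]
force: [0.8, -0.1, -1.0]
width: 0.0158
```

```bash
python3 st.py
```

```text
t 14.3333 eef_pos [0.5633 0.1613 0.283 ] ee_rot [ 3.1409e+00  5.0000e-04 -4.1170e-01] force [ 0.8338 -0.0594 -0.965 ] moment [ 0.0331 -0.2069 -0.0053] width 0.0158 0.55
```

Free at 3 mm below the ramp top, so it's in the gap. Continuing to the thread start.

>>> move_arm([
  [0.2,0,-0.7,0,0,0],
  [0,0,-0.7,0,0,0],
  [0,0,-0.6,0,0,0],
  [0,0,0,0,0,0],
  [0,0,0,0,0,0],
])

```text
t: 14.75
eef_pos: [0.5636, 0.1614, 0.2811]
ee_rot: [3.141, 0.0, -0.412]
force: [-0.2, 0.0, -0.9]
width: 0.0156
```

>>> move_arm([
  [0,0,-0.7,0,0,0],
  [0,0,-0.6,0,0,0],
  [0,0,0,0,0,0],
  [0,0,0,0,0,0],
  [0,0,0,0,0,0],
])

```text
t: 15.17
eef_pos: [0.5637, 0.1615, 0.28]
ee_rot: [3.142, 0.0, -0.412]
force: [0.3, 0.2, -0.4]
width: 0.0158
```

```bash
python3 st.py
```

```text
t 15.1667 eef_pos [0.5637 0.1615 0.28  ] ee_rot [ 3.1416  0.     -0.4116] force [ 0.2676  0.1588 -0.3892] moment [-0.1171  0.1035  0.057 ] width 0.0158 0.55
```

>>> move_arm([
  [0,0,-0.6,0,0,0],
  [0,0,-0.6,0,0,0],
  [0,0,0,0,0,0],
  [0,0,0,0,0,0],
  [0,0,0,0,0,0],
])

```text
t: 15.58
eef_pos: [0.5637, 0.1615, 0.2788]
ee_rot: [-3.142, -0.0, -0.412]
force: [1.0, -0.4, -1.1]
width: 0.0159
```

>>> move_arm([
  [0,0,-0.4,0,0,0],
  [0,0,-0.4,0,0,0],
  [0,0,0,0,0,0],
  [0,0,0,0,0,0],
  [0,0,0,0,0,0],
])

```text
t: 16.0
eef_pos: [0.5638, 0.1615, 0.2781]
ee_rot: [-3.141, -0.0, -0.412]
force: [-0.6, 1.3, 1.1]
width: 0.0154
```

```bash
python3 st.py
```

```text
t 16.0 eef_pos [0.5638 0.1615 0.2781] ee_rot [-3.1414e+00 -2.0000e-04 -4.1160e-01] force [-0.5717  1.3188  1.129 ] moment [-0.1054  0.2692  0.0257] width 0.0154 0.55
```

Floor of the thread start felt at TCP z≈0.2787, which is h≈48 as expected. Now screwing clockwise, following the draw-down.

>>> move_arm([
  [-0.05,-0.15,0,0,0,-5],
  [-0.05,-0.15,0,0,0,-5],
  [-0.1,-0.1,0,0,0,-5],
  [-0.1,-0.1,0,0,0,-5],
  [-0.1,-0.1,0,0,0,-4],
])

```text
t: 16.42
eef_pos: [0.5633, 0.1609, 0.278]
ee_rot: [-3.142, 0.0, -0.835]
force: [-0.0, -0.6, 0.5]
width: 0.016
```

```bash
python3 st.py
```

```text
t 16.4167 eef_pos [0.5633 0.1609 0.278 ] ee_rot [-3.1416  0.     -0.835 ] force [-0.04   -0.6398  0.4741] moment [-0.002   0.2243  0.0105] width 0.016 0.12
```

>>> move_arm([
  [-0.1,-0.05,-0.2,0,0,-5],
  [-0.1,-0.05,-0.3,0,0,-5],
  [-0.15,-0.05,-0.3,0,0,-5],
  [0,0,0,0,0,0],
  [0,0,0,0,0,0],
])

```text
t: 16.83
eef_pos: [0.5629, 0.1607, 0.2771]
ee_rot: [3.141, -0.0, -1.09]
force: [-0.1, 0.0, -1.0]
width: 0.0156
```

```bash
python3 st.py
```

```text
t 16.8333 eef_pos [0.5629 0.1607 0.2771] ee_rot [ 3.1415 -0.     -1.0896] force [-0.0632  0.0448 -0.9894] moment [-0.0938  0.094  -0.0376] width 0.0156 -0.13
```

>>> move_arm([
  [-0.15,0,-0.1,0,0,-5],
  [-0.15,0,-0.2,0,0,-5],
  [-0.15,0,-0.2,0,0,-5],
  [0,0,0,0,0,0],
  [0,0,0,0,0,0],
])

```text
t: 17.25
eef_pos: [0.5625, 0.1607, 0.2766]
ee_rot: [3.141, -0.0, -1.35]
force: [-0.2, 0.9, -0.5]
width: 0.0155
```

```bash
python3 st.py
```

```text
t 17.25 eef_pos [0.5625 0.1607 0.2766] ee_rot [ 3.1414e+00 -1.0000e-04 -1.3495e+00] force [-0.1682  0.8797 -0.5014] moment [0.0029 0.114  0.0433] width 0.0155 -0.39
```

>>> move_arm([
  [-0.15,0.05,-0.3,0,0,-5],
  [-0.15,0.05,-0.2,0,0,-5],
  [0,0,0,0,0,0],
  [0,0,0,0,0,0],
  [0,0,0,0,0,0],
])

```text
t: 17.67
eef_pos: [0.5622, 0.1609, 0.2762]
ee_rot: [-3.142, -0.0, -1.524]
force: [-0.1, -1.2, -2.0]
width: 0.0158
```

```bash
python3 st.py
```

```text
t 17.6667 eef_pos [0.5622 0.1609 0.2762] ee_rot [-3.1416 -0.     -1.524 ] force [-0.0948 -1.1875 -2.0283] moment [0.0266 0.0799 0.0256] width 0.0158 -0.57
```

>>> move_arm([
  [-0.15,0.05,-0.3,0,0,-3],
  [-0.1,0.05,-0.2,0,0,-3],
  [0,0,0,0,0,0],
  [0,0,0,0,0,0],
  [0,0,0,0,0,0],
])

```text
t: 18.08
eef_pos: [0.562, 0.161, 0.2758]
ee_rot: [-3.141, 0.0, -1.63]
force: [1.1, 0.5, -0.3]
width: 0.0156
```

```bash
python3 st.py
```

```text
t 18.0833 eef_pos [0.562  0.161  0.2758] ee_rot [-3.1415e+00  1.0000e-04 -1.6303e+00] force [ 1.1033  0.5017 -0.272 ] moment [0.0352 0.098  0.0219] width 0.0156 -0.67
```

>>> move_arm([
  [-0.1,0,-0.1,0,0,-2.5],
  [-0.1,0,0,0,0,-2.5],
  [0,0,0,0,0,0],
  [0,0,0,0,0,0],
  [0,0,0,0,0,0],
])

```text
t: 18.5
eef_pos: [0.5617, 0.1609, 0.2757]
ee_rot: [3.142, -0.0, -1.718]
force: [-0.6, -0.9, -0.2]
width: 0.0157
```

```bash
python3 st.py
```

```text
t 18.5 eef_pos [0.5617 0.1609 0.2757] ee_rot [ 3.1416 -0.     -1.7184] force [-0.6063 -0.9211 -0.1621] moment [-0.169   0.1713 -0.033 ] width 0.0157 -0.76
```

>>> move_arm([
  [-0.1,0.05,0,0,0,-2.5],
  [-0.1,0.05,0,0,0,-2.5],
  [0,0,0,0,0,0],
  [0,0,0,0,0,0],
  [0,0,0,0,0,0],
])

```text
t: 18.92
eef_pos: [0.5615, 0.1609, 0.2756]
ee_rot: [3.141, -0.0, -1.806]
force: [0.0, -1.9, -0.5]
width: 0.0158
```

```bash
python3 st.py
```

```text
t 18.9167 eef_pos [0.5615 0.1609 0.2756] ee_rot [ 3.1414e+00 -4.0000e-04 -1.8058e+00] force [ 0.0289 -1.8585 -0.5471] moment [-0.4721  0.3398  0.1336] width 0.0158 -0.85
```

>>> move_arm([
  [-0.1,-0.2,0,0,0,-1.5],
  [-0.1,-0.1,0,0,0,-1.5],
  [0,0,0,0,0,0],
  [0,0,0,0,0,0],
  [0,0,0,0,0,0],
])

```text
t: 19.33
eef_pos: [0.5613, 0.1607, 0.2756]
ee_rot: [3.141, -0.0, -1.859]
force: [-0.8, -0.9, -0.3]
width: 0.0155
```

```bash
python3 st.py
```

```text
t 19.3333 eef_pos [0.5613 0.1607 0.2756] ee_rot [ 3.1415e+00 -1.0000e-04 -1.8587e+00] force [-0.824  -0.9359 -0.3274] moment [-0.2354  0.4109  0.179 ] width 0.0155 -0.9
```

>>> move_arm([
  [-0.2,-0.1,0,0,0,-1.5],
  [-0.1,0,0,0,0,-1.5],
  [0,0,0,0,0,0],
  [0,0,0,0,0,0],
  [0,0,0,0,0,0],
])

```text
t: 19.75
eef_pos: [0.5611, 0.1607, 0.2756]
ee_rot: [-3.142, 0.0, -1.911]
force: [0.0, -0.3, -0.8]
width: 0.0156
```

```bash
python3 st.py
```

```text
t 19.75 eef_pos [0.5611 0.1607 0.2756] ee_rot [-3.1415e+00  1.0000e-04 -1.9112e+00] force [ 0.0108 -0.2645 -0.7537] moment [-0.205   0.2742  0.2389] width 0.0156 -0.95
```

>>> move_arm([
  [-0.1,0,0,0,0,-1.5],
  [0,0,0,0,0,-1.5],
  [0,0,0,0,0,0],
  [0,0,0,0,0,0],
  [0,0,0,0,0,0],
])

```text
t: 20.17
eef_pos: [0.5609, 0.1607, 0.2756]
ee_rot: [-3.142, 0.0, -1.964]
force: [-0.6, -1.0, -0.6]
width: 0.0159
```

```bash
python3 st.py
```

```text
t 20.1667 eef_pos [0.5609 0.1607 0.2756] ee_rot [-3.1416  0.     -1.9636] force [-0.5612 -0.9828 -0.5691] moment [-0.0927  0.4164  0.3743] width 0.0159 -1.01
```

>>> move_arm([
  [0,0,0,0,0,-1],
  [0,0,0,0,0,0],
  [0,0,0,0,0,0],
  [0,0,0,0,0,0],
  [0,0,0,0,0,0],
])

```text
t: 20.58
eef_pos: [0.5609, 0.1607, 0.2756]
ee_rot: [3.142, -0.0, -1.982]
force: [-0.5, 0.2, -0.6]
width: 0.0156
```

```bash
python3 st.py; python3 -c "
from h import *
for i in range(4):
    arm.grab_frame('wrist');print(np.round(arm.get_state()['moment'],3))"
```

```text
t 20.5833 eef_pos [0.5609 0.1607 0.2756] ee_rot [ 3.1416 -0.     -1.9821] force [-0.548   0.1839 -0.6443] moment [-0.0387  0.4144  0.4502] width 0.0156 -1.03
[-0.06   0.432  0.423]
[-0.032  0.466  0.402]
[-0.016  0.445  0.42 ]
[-0.017  0.426  0.398]
```

A steady 0.41 N·m: snug, with the pot giving about 0.14 rad. Releasing and backing off straight up.

>>> move_arm([
  [0,0,0,0,0,0],
  [0,0,0,0,0,0],
  [0,0,0,0,0,0],
  [0,0,0,0,0,0],
  [0,0,0,0,0,0],
], claw=110)

```text
t: 21.2
eef_pos: [0.561, 0.1607, 0.2757]
ee_rot: [-3.141, 0.0, -1.983]
force: [-0.6, -0.6, -0.6]
width: 0.0438
```

>>> move_arm([
  [0,0,0,0,0,0],
  [0,0,3,0,0,0],
  [0,0,10,0,0,0],
  [0,0,20,0,0,0],
  [0,0,25,0,0,0],
])

```text
t: 21.62
eef_pos: [0.5605, 0.1604, 0.3336]
ee_rot: [3.14, -0.002, -1.983]
force: [0.8, 0.6, 0.5]
width: 0.05
```

>>> move_arm([
  [0,0,25,0,0,0],
  [0,0,25,0,0,0],
  [0,0,25,0,0,0],
  [0,0,10,0,0,0],
  [0,0,0,0,0,0],
])

```text
t: 22.03
eef_pos: [0.5614, 0.1607, 0.4228]
ee_rot: [-3.138, 0.005, -1.982]
force: [-0.2, -0.4, -0.2]
width: 0.0501
```

```bash
python3 look.py w9.png .111; python3 - <<'E'
from h import *
a=grab('scene','s9.png');b=cv2.imread('pics/w9.png')
v=np.hstack([cv2.resize(a[:,:,::-1][110:260,280:430],(400,400)),cv2.resize(b,(400,250))[:0].reshape(0,400,3) if 0 else cv2.resize(b[100:300,220:420],(400,400))])
cv2.imwrite('pics/end.png',v)
E
```

```text
{'t': np.float64(22.033), 'q': array([ 6.140e-01,  1.960e-01, -1.700e-01,  1.000e-03, -1.198e+00,
       -1.025e+00]), 'eef_pos': array([0.561, 0.161, 0.423]), 'ee_rot': array([-3.138,  0.005, -1.982]), 'force': array([-0.189, -0.436, -0.215]), 'moment': array([ 0.094,  0.044, -0.007]), 'width': np.float64(0.05)}
lid_bar [322.3 183.7] 0.75 [0.5578 0.1604 0.111 ]
lid_bar [279.8  51.2] 0.56 [0.5431 0.0277 0.111 ]
lid_edge [286.1  53.6] 0.68 [0.5396 0.0239 0.07  ]
lid_edge [320.5 175.6] 0.62 [0.5596 0.1606 0.07  ]
mask [322.9, 178.7] 0.95 2955
mask [283.1, 52.1] 0.78 3517
mask [171.4, 14.4] 0.71 2651
```

View pics/end.png

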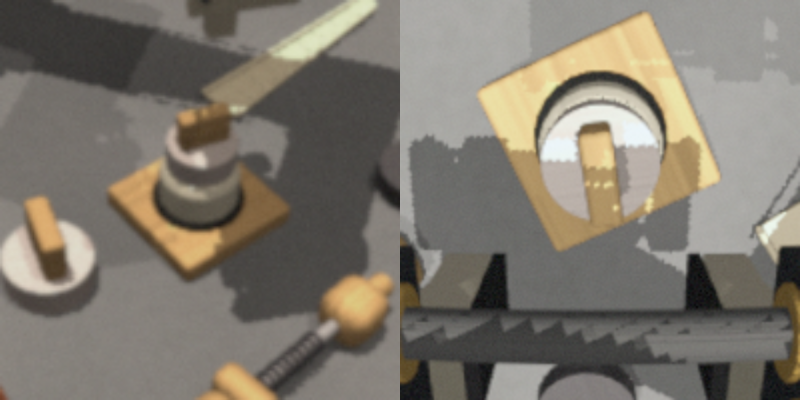

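The lid sits level and seated on the pot, sprung back about 5–8° in the wrist view (bar at 322,180). The gripper is clear and the neighbours in view are undisturbed. Handing in.

```bash
python3 -c "
from station import arm
print(arm.job_done())"
```

```text
the job is handed in; nothing more can be done
None
```

The pot is closed. I took the middle-sized lid from the tray by its bar, set it level on the neck, turned it back into the thread, screwed it home and let go. I handed the job in after about 22 s of the 72 s allowed.

- **Finding the thread start:** The lid met the ramps with about 3 N. After roughly 66° anticlockwise the vertical force vanished. It then went down freely to the floor of the thread start, with the bar 48 mm above the shoulder as expected.
- **Screwing home:** It took about 1.55 rad clockwise from the thread start, counting the pot's give and any lash, to about 44.7 mm (nominal 45). It finished at a steady 0.41 N·m, about 0.14 rad of pot twist, above the 0.3 N·m needed and well within the 0.9 N·m limit. I saw no more than about 3–4 N of downward force.
- **Last checks:** After release the lid looks level and seated, the gripper is clear with no load on it, and the things in view stand where they were. I did not look at the tray again after lifting the lid out.
- **Disagreements:** My camera estimate of the neck centre was about 2 mm off. I corrected it from the side forces felt while seating the lid, which reached about 3–4 N. The final torque was built up in small steps and first rose less steeply than a rigid grip would give.

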